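# Switch on the suspension balance and hang the sample pail

### The job

Get the suspension balance ready to weigh: while its hook is still empty, so that it zeroes itself, turn the selector knob from where it was left to the click position marked with two dots, and let go of it. Then hang the larger of the two sample pails on the balance's hook by the middle of its wire bail, so that it hangs freely, upright and still, and leave the smaller pail where it stands.

Things in the scene. Friction and masses are not known exactly. Their poses are not given: they have to be found in the camera images.
- balance: suspension balance, fixed: white base 220 x 300 mm, its top 52 mm up; origin centre of underside, x away from the operator, y left, z up. Black selector knob on its left (axis at x -40, y +80 mm). At y -80 mm a column (x +82 mm) carries a white load head (top 276 mm up, front face at x +50 mm), from which an 8 mm rod runs toward the operator (-x) and ends in the hook.
- hook_seat (a point): top of the hook's 8 mm rod at the bottom of its dip, 232 mm above the worktop, where a hung bail rests; axes as the balance's. The rod lies along x; the hook opens upward: its upturned tip is 18 mm nearer the operator (-x) and reaches 20 mm above this point; behind, the rod rises 10 mm and runs to the load head's face, 100 mm behind this point.
- selector (a joint): selector knob angle, rad, growing clockwise seen from above. Clicks in four positions 0.611 (35 deg) apart: 0 small ring (off), 0.611 one dot, 1.222 two dots, 1.833 three dots; starts at the ring or at one dot. The marks lie round the knob's far side, left to right. A sprung ball holds each position; about 0.15 N m turns it.
- selector_grip (a point): centre of the knob's grip bar, on the knob's axis, 73 mm above the worktop; x along the bar toward its end with the white pointer line, z up; turns with the knob. Bar 66 mm long, 14 mm wide, from 60 to 86 mm above the worktop, on a round skirt of 68 mm diameter.
- large_pail: larger empty steel pail: can 100 mm diameter, 80 mm high, with a rigid bail of 8 mm wire standing in its y-z plane, 120 mm wide over all; about 0.26 kg; origin centre of underside, z up. The bail's top runs along y: straight and level from 11 to 46 mm either side of the middle, wire centre 144 mm above the origin; in the middle it kinks up 6 mm, to centre on a hook.
- large_pail_bail (a point): middle of the large pail's bail: on the pail's axis, 144 mm above its origin (height of the wire's centre in the straight parts); axes as the pail's. When hung true it is about 2 mm below the hook seat.
- small_pail: smaller steel pail of the same make, 72 mm diameter, 60 mm high, bail top 118 mm above its origin (centre of its underside); stays where it is

How it is judged:
On the way, in this order (a step that is already met when the one before it is completed fails the run):
1. the selector clicked to two dots and let go, the large pail not yet touching the balance (value of joint selector between 1.07 and 1.37 rad and contact force between each of the fingers, large_pail and balance below 0.05 N and distance between large_pail_bail and hook_seat above 0.06 m), for 0.2 s.
2. the large pail hangs on the hook by its bail (distance between large_pail_bail and hook_seat below 0.02 m and contact force between large_pail and balance above 1 N), for 0.2 s.
At the end, for the whole second after the job is handed in: The selector stands in its two-dot click (within 0.15 rad), the large pail hangs by its bail on the hook (bail within 20 mm of the hook seat, upright within 0.2 rad, moving slower than 0.06 m/s), and the small pail is within 30 mm of where it was (all of step 2 and value of joint selector between 1.07 and 1.37 rad and angle between large_pail's own z axis and vertical below 0.2 rad and linear speed of large_pail below 0.06 m/s and distance of small_pail from where it was at the start of the episode below 0.03 m); the robot touches nothing.
It fails at once if the small pail is knocked or carried away (distance of small_pail from where it was at the start of the episode above 0.03 m).
It also fails if it takes over 64 s, if anything falls off the work surface, if the arm or the gripper's body presses on something with over 40 N, if the wrist force passes 120 N, or if a joint passes its speed limit or range.

### The arm

A 7-joint arm with a two-finger parallel gripper is mounted at the origin on a cart in front of the work surface, level with it; the furniture and walls round the work are solid. World frame = base frame: x ahead of the robot, y to its left, z up, the work surface at z = 0. Lengths are in m, angles in rad, forces in N, time in s.
With the tool pointing down it reaches from about 0.4 to 0.85 m from the base axis. Payload 10.4 kg.
Tool frame: the origin (TCP) lies at the centre of the arm's flange, where the gripper is bolted on; the fingertips stand 173 mm ahead of it and the grasp point (between the pads) lies 155 mm ahead of it; z points along the fingers, y is the line along which they close (so a half turn about z gives the same grasp; the last joint's range is limited). The gripper opens to 85 mm and grips with 20 to 120 N. Pads are 22 mm wide; open, the fingers measure 114 mm over their backs; the gripper's body (76 mm by 85 mm) begins 54 mm behind the grasp point. The pads swing forward as they close: fully open they stand 13 mm farther back than shut.
Start: joints at [-1.179, 0.332, -0.065, 1.46, 0.022, 1.35, -0.088], TCP at [0.252, 0.572, 0.405] pointing down, gripper open.
Joint ranges: [-2.6, 2.6], [-0.5, 2.12], [-1.47, 1.34], [0.16, 2.42], [-1.27, 4.41], [0.06, 2.06], [-2.6, 2.6]. Speed limits (rad/s): [2.22, 2.22, 2.79, 2.79, 3.14, 3.14, 3.14].

### API

Orientations are given as a unit quaternion [x, y, z, w].
In Python, from workcell import manip, viewer, finder gives the robot as it stands.
- The arm moves only by the tool arm_command, never from a script. Its argument "plan" is a list of rows, each an object with "dp": the shift along the tool's x, y, z in mm, a list of three; "spin": the turn about the tool's z in rad. A call has 1 to 5 rows; each row shifts and turns the commanded pose from where the row before left it, along the tool's axes as they then stand; what a row does not reach is not made up. A row lasts 1/10 s, in which the tool goes at most 50 mm and 8.59 degrees, less where a joint would pass 70% of its speed; a pose out of reach is approached as far as the arm can. A call is refused whole if a number of a shift passes 50 or a number of a turn 0.15, either way. A call with a gripper value outside its range is refused whole. "grip" is the closure, from -1 (fully open) to 1 (shut), set as the call begins (left out, the last holds). The fingers move at their own pace and stop on an object; "newtons" is the grip in N (left out, the last holds). Time passes only in rows, so rows that do not move let the fingers close. It gives the time, the measured TCP pose, the force, the opening and the grip force at its end, in the units of the state.
- manip.get_obs(): the state, without advancing time (a new reading comes with each control period).
- viewer.camera(name): name is "scene" or "top" or "wrist"; returns the picture (420x560x3 uint8, blue, green, red); there is no depth.
- viewer.camera_params(name): a dict with "vertical_fov" (degrees; the focal length in pixels is half the picture's height over the tangent of half this angle, whatever the lens; pixels are square), "cx", "cy" (the principal point, pixels), "k1" (the pictures are not rectified: a ray, as slopes to the right and down, at radius r is drawn at 1 + k1 r^2 times it, then the intrinsics apply), "R" (3x3) and "t" (3): a world point X has camera coordinates R X + t; the wrist camera has in their place "T_tool_cam" (4x4, takes a point from camera to tool coordinates, whose origin is the TCP and whose axes are the flange's). Camera axes: x right, y down, z forward; pixel columns grow to the right and rows downward; lengths in m; the calibration is good to about 2 mm. A picture is of the moment at which its call begins: read the wrist's pose just before it. camera_params takes no time and is no camera call.
- manip.hand_in(): hands the job in; it is judged then, once.
Trained networks look in the newest picture that a camera, given by its name, has taken for a name from the list of things; names that differ only in an ending like _2 or _b are one class to them, and where a whole thing is asked for, a point or a joint stands for the part that bears it (a point fixed in the world has none). Each returns a list of dicts, best first, with "score" (0 to 1); they miss things now and then, are a little off and sometimes report something else, mostly with a low value. They report only what shows in the picture. A call takes as long as a camera call.
- finder.find_in(camera, thing): "position" ([x, y, z] in m, in world coordinates, good to about 4 mm: the middle of the surface that is visible of it).
The state is a dict: "clock": time; "joint_pos": joint angles; "joint_velocities": joint speeds; "tau": joint torques, N m; "position": TCP position; "ee_rot": TCP orientation; "ft_force": force on the tool from outside, world axes, zero at the start; "torque": the same for the moment, N m; "grip_width": opening from 0.0 (shut) to 1.0 (fully open); "grasp_force": force on a finger pad.
Only numpy, scipy, OpenCV 4.12 (cv2) and the standard library are available. Lean on these libraries where they do the work, as an engineer would, in place of code of your own. Each camera call takes 0.05 s, during which the arm holds its last target. There are 200 camera calls.

## Working session

There is one attempt and no reset: what is moved stays moved. The work goes in short steps, Python scripts to look and compute and a tool call to move; the robot and the scene stay as the last step left them, time stands still between calls to the robot, and variables do not carry over. Pictures are saved under pics/ and viewed, at most 10 in all, crops included, and the job is handed in when it is done.

Besides the shell and the picture viewer there is one more tool, called after "Emit:" as name([rows], argument=value, ...), one row to a line, values as JSON. arm_command: Moves the arm, as the interface text tells. Its arguments: {"type":"object","properties":{"plan":{"type":"array","items":{"type":"object","properties":{"dp":{"type":"array","items":{"type":"number"}},"spin":{"type":"number"}}}},"grip":{"type":"number"},"newtons":{"type":"number"}},"required":["plan"]}

```bash
mkdir -p pics; cat > h.py <<'E'
import numpy as np, cv2
from workcell import manip, viewer, finder
from scipy.spatial.transform import Rotation as Rot
def cam(name):
    p=viewer.camera_params(name); f=210/np.tan(np.radians(p['vertical_fov'])/2)
    if 'R' in p: R=np.array(p['R']);t=np.array(p['t'])
    else:
        o=manip.get_obs(); T=np.eye(4);T[:3,:3]=Rot.from_quat(o['ee_rot']).as_matrix();T[:3,3]=o['position']
        M=np.linalg.inv(T@np.array(p['T_tool_cam']));R=M[:3,:3];t=M[:3,3]
    return f,p['cx'],p['cy'],p['k1'],R,t
def proj(C,X):
    f,cx,cy,k,R,t=C; c=R@np.array(X)+t; s=c[:2]/c[2]; s=s*(1+k*s@s); return np.array([cx+f*s[0],cy+f*s[1]])
def ray(C,u,v):
    f,cx,cy,k,R,t=C; d=np.array([(u-cx)/f,(v-cy)/f]); s=d.copy()
    for _ in range(20): s=d/(1+k*s@s)
    return -R.T@t, R.T@np.array([s[0],s[1],1])
def atz(C,u,v,z):
    o,d=ray(C,u,v); return o+d*(z-o[2])/d[2]
E
python3 - <<'E'
from h import *
a=viewer.camera('scene');b=viewer.camera('top')
cv2.imwrite('pics/s1.png',a);cv2.imwrite('pics/t1.png',b)
for c in('scene','top'):
  for n in('balance','selector_grip','hook_seat','large_pail','large_pail_bail','small_pail'):
    try:
      print(c,n,[(np.round(d['position'],3),round(d['score'],2)) for d in finder.find_in(c,n)[:3]])
    except Exception as e: print(c,n,e)
o=manip.get_obs();print(o)
E
```

```text
scene balance [(array([ 0.627, -0.234,  0.054]), 0.95)]
scene selector_grip [(array([ 0.585, -0.114,  0.061]), 0.65)]
scene hook_seat [(array([ 0.634, -0.238,  0.055]), 0.63)]
scene large_pail [(array([0.432, 0.108, 0.047]), 0.91), (array([ 0.585, -0.118,  0.064]), 0.17)]
scene large_pail_bail [(array([0.429, 0.115, 0.049]), 0.71)]
scene small_pail [(array([0.467, 0.299, 0.043]), 0.76), (array([0.431, 0.113, 0.05 ]), 0.64)]
top balance [(array([ 0.635, -0.206,  0.054]), 0.93)]
top selector_grip [(array([ 0.595, -0.104,  0.065]), 0.59)]
top hook_seat []
top large_pail [(array([0.431, 0.106, 0.002]), 0.97)]
top large_pail_bail [(array([0.43 , 0.105, 0.002]), 0.83)]
top small_pail [(array([0.464, 0.302, 0.028]), 0.74)]
{'clock': 0.7, 'joint_pos': array([-1.17861536,  0.33217389, -0.06469663,  1.46011589,  0.02160161,
        1.3498891 , -0.08850477]), 'joint_velocities': array([ 0.00011867,  0.00011135,  0.00020826, -0.00052162, -0.00020964,
       -0.0020116 , -0.00026614]), 'tau': array([ 1.96957677e-03, -6.25126076e+01,  5.04391501e-02, -3.91778147e+01,
        1.65495090e-02,  1.65788217e-03, -5.10922393e-05]), 'position': array([0.25185672, 0.57200764, 0.40474623]), 'ee_rot': array([2.05908976e-01, 9.78571147e-01, 5.44233427e-05, 2.85896103e-06]), 'ft_force': array([ 0.56948977, -0.04256643,  0.21589248]), 'torque': array([-0.00679696, -0.07544836,  0.0818179 ]), 'grasp_force': 0.0, 'grip_width': 1.0006270971294045}
```

View pics/s1.png

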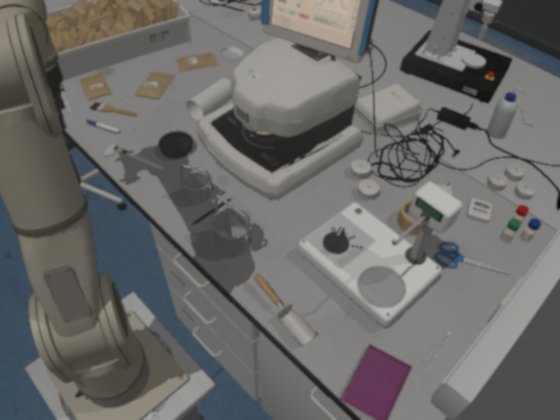

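View pics/t1.png

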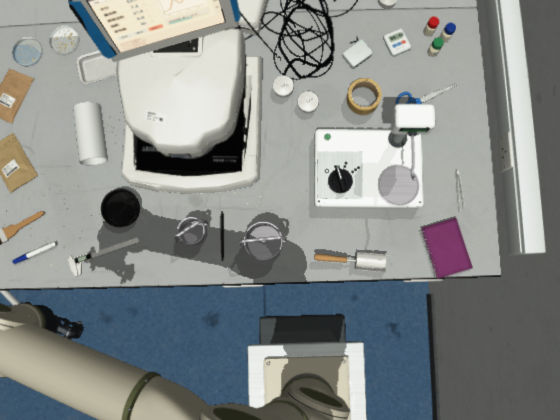

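The scene picture shows the pails at (232,228) and (197,185) and the balance at (370,260). In the top picture the large pail is at (263,240), the small pail at (190,231), the knob at (340,180) and the load head at (413,117). I'll enlarge these areas next.

```bash
python3 - <<'E'
from h import *
b=cv2.imread('pics/t1.png')
l=cv2.resize(b[100:220,305:445],None,fx=5,fy=5,interpolation=cv2.INTER_CUBIC)[:600,:700]
cv2.imwrite('pics/c1.png',l)
cv2.imwrite('pics/c2.png',cv2.resize(b[205:275,160:300],None,fx=5,fy=5,interpolation=cv2.INTER_CUBIC))
C=cam('top')
for u,v in((316,129),(421,128),(316,206),(422,208)): print(atz(C,u,v,.052).round(3))
print(-C[4].T@C[5])
E
```

```text
[ 0.739 -0.048  0.052]
[ 0.733 -0.342  0.052]
[ 0.523 -0.041  0.052]
[ 0.508 -0.33   0.052]
[0.33699178 0.02300523 1.47317239]
```

View pics/c1.png

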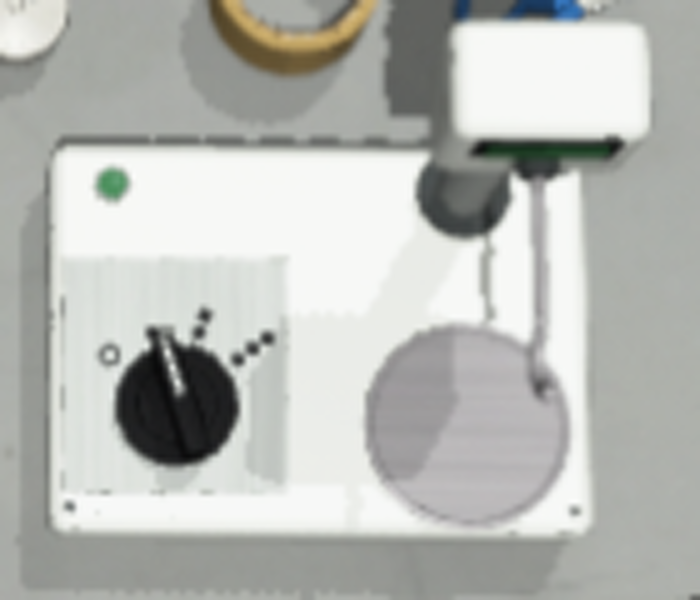

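View pics/c2.png

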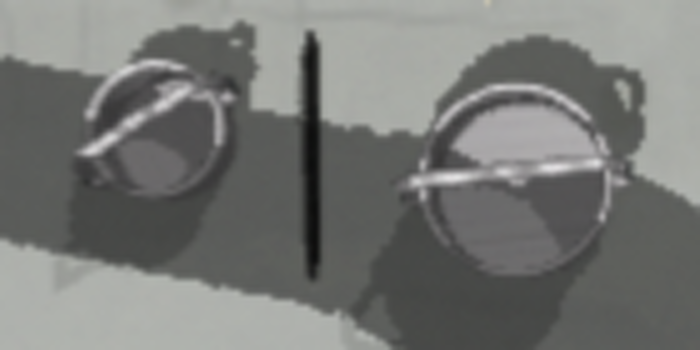

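c1 shows the pointer on one dot, so the knob needs +0.611 rad clockwise. The knob centre is at crop (178,403) and the hook tip at (542,388). In c2 the large pail's bail runs from (405,184) to (625,172), with the rim centred at (515,180).

```bash
python3 - <<'E'
from h import *
C=cam('top')
f1=lambda u,v,z:atz(C,305+u/5,100+v/5,z).round(4)
f2=lambda u,v,z:atz(C,160+u/5,205+v/5,z).round(4)
print('TL',f1(52,148,.052),'BL',f1(50,530,.052),'BR',f1(590,532,.052))
print('knob',f1(178,403,.07),'ptr',f1(165,335,.086),f1(195,460,.086))
print('hooktip',f1(540,390,.25),'rod',f1(538,190,.24),f1(538,355,.24))
print('rim',f2(515,180,.08),'bailmid',f2(516,172,.147),'ends',f2(440,180,.144),f2(590,170,.144))
print('small',f2(155,127,.06))
print(np.degrees(Rot.from_quat(manip.get_obs()['ee_rot']).as_euler('xyz')), Rot.from_quat(manip.get_obs()['ee_rot']).as_matrix().round(3))
E
```

```text
TL [ 0.7372 -0.0467  0.052 ] BL [ 0.5227 -0.0379  0.052 ] BR [ 0.5126 -0.333   0.052 ]
knob [ 0.5876 -0.109   0.07  ] ptr [ 0.6221 -0.1021  0.086 ] [ 0.5536 -0.1152  0.086 ]
hooktip [ 0.5566 -0.2639  0.25  ] rod [ 0.6565 -0.2716  0.24  ] [ 0.5754 -0.2664  0.24  ]
rim [0.4295 0.1044 0.08  ] bailmid [0.4291 0.0999 0.147 ] ends [0.4264 0.1388 0.144 ] [0.4292 0.0626 0.144 ]
small [0.4651 0.3005 0.06  ]
[ 1.7999383e+02 -9.6354977e-04  1.5623457e+02] [[-0.915  0.403  0.   ]
 [ 0.403  0.915  0.   ]
 [ 0.     0.    -1.   ]]
```

Emit:
arm_command([
  {"dp": [-20, -18, 0]},
  {"dp": [-35, -31, 0]},
  {"dp": [-35, -31, 0]},
  {"dp": [-35, -31, 0]},
  {"dp": [-17, -13, 0]},
])

```text
invalid input at $.plan[0]: expected keys dp, spin
```

Emit:
arm_command([
  {"dp": [-26, -35, 0]},
  {"dp": [-26, -35, 0]},
  {"dp": [-26, -35, 0]},
  {"dp": [-26, -35, 0]},
  {"dp": [-26, -35, 0]},
])

```text
invalid input at $.plan[0]: expected keys dp, spin
```

Emit:
arm_command([
  {"dp": [-27, -35, 0]},
  {"dp": [-27, -35, 0]},
  {"dp": [-42, -19, 0]},
  {"dp": [-42, -19, 0]},
  {"dp": [-42, -19, 0]},
])

```text
invalid input at $.plan[0]: expected keys dp, spin
```

Emit:
arm_command([
  {"dp": [-42, -19, 0]},
  {"dp": [-42, -19, 0]},
  {"dp": [-42, -19, 0]},
  {"dp": [0, 0, 0], "spin": -0.13},
  {"dp": [0, 0, 0], "spin": -0.13},
])

```text
invalid input at $.plan[0]: expected keys dp, spin
```

Emit:
arm_command([
  {"dp": [0, 0, 0], "spin": -0.13},
  {"dp": [0, 0, 0], "spin": -0.13},
  {"dp": [0, 0, 0], "spin": -0.13},
  {"dp": [0, 0, 0]},
  {"dp": [0, 0, 0]},
])

```text
invalid input at $.plan[3]: expected keys dp, spin
```

```bash
cat >> h.py <<'E'
def st():
    o=manip.get_obs();M=Rot.from_quat(o['ee_rot']).as_matrix()
    print('t',o['clock'],'p',o['position'].round(4),'yaw',round(np.arctan2(M[1,0],M[0,0]),3),'z',M[:,2].round(3),'j7',o['joint_pos'][6].round(2),'F',o['ft_force'].round(1),'w',round(o['grip_width'],3),'g',round(o['grasp_force'],1))
    return o,M
def to(p):  # world shift to point p in tool mm
    o,M=st();print('dp',(M.T@(np.array(p)-o['position'])*1000).round(1))
E
python3 - <<'E'
from h import *
st()
C=cam('wrist');w=viewer.camera('wrist');cv2.imwrite('pics/w1.png',w)
for n in('selector_grip','balance'):print(n,[(np.round(d['position'],3),round(d['score'],2)) for d in finder.find_in('wrist',n)[:2]])
print('expected knob',proj(C,[.588,-.108,.086]))
np.savez('w1.npz',*[np.array(x) for x in C])
E
```

```text
t 0.7 p [0.2519 0.572  0.4047] yaw 2.727 z [ 0.  0. -1.] j7 -0.09 F [ 0.6 -0.   0.2] w 1.001 g 0.0
selector_grip []
balance []
expected knob [-50.21619891 572.84550795]
```

View pics/w1.png

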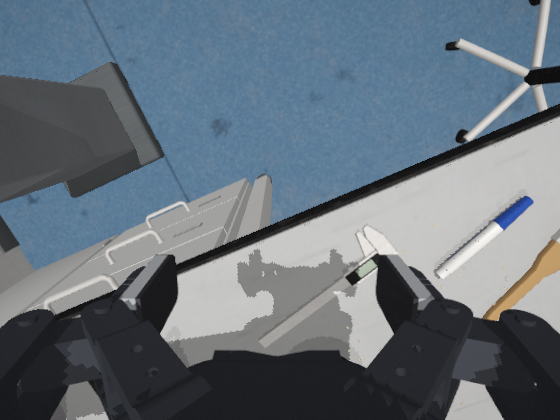

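The plan was refused because every row needs "spin", so the arm hasn't moved. The wrist view still shows the start area: floor, table edge and the fingers at (150,290) and (400,290).

Emit:
arm_command([
  {"dp": [-20, -18, 0], "spin": 0},
  {"dp": [-35, -31, 0], "spin": 0},
  {"dp": [-35, -31, 0], "spin": 0},
  {"dp": [-35, -31, 0], "spin": 0},
  {"dp": [-17, -13, 0], "spin": 0},
])

```text
clock: 1.35
position: [0.334, 0.3975, 0.4051]
ee_rot: [0.208, 0.978, -0.0, 0.0]
ft_force: [0.3, 0.1, 0.4]
grip_width: 0.997
grasp_force: 0.0
```

Emit:
arm_command([
  {"dp": [-26, -35, 0], "spin": 0},
  {"dp": [-26, -35, 0], "spin": 0},
  {"dp": [-26, -35, 0], "spin": 0},
  {"dp": [-26, -35, 0], "spin": 0},
  {"dp": [-26, -35, 0], "spin": 0},
])

```text
clock: 1.85
position: [0.3804, 0.1869, 0.4049]
ee_rot: [0.206, 0.979, 0.0, 0.0]
ft_force: [0.7, -0.0, 0.6]
grip_width: 1.003
grasp_force: 0.0
```

Emit:
arm_command([
  {"dp": [-27, -35, 0], "spin": 0},
  {"dp": [-27, -35, 0], "spin": 0},
  {"dp": [-42, -19, 0], "spin": 0},
  {"dp": [-42, -19, 0], "spin": 0},
  {"dp": [-42, -19, 0], "spin": 0},
])

```text
clock: 2.35
position: [0.4946, -0.0018, 0.4053]
ee_rot: [0.206, 0.979, 0.0, 0.001]
ft_force: [1.2, 1.3, -0.8]
grip_width: 1.001
grasp_force: 0.0
```

Emit:
arm_command([
  {"dp": [-42, -19, 0], "spin": 0},
  {"dp": [-42, -19, 0], "spin": 0},
  {"dp": [-42, -19, 0], "spin": 0},
  {"dp": [0, 0, 0], "spin": -0.13},
  {"dp": [0, 0, 0], "spin": -0.13},
])

```text
clock: 2.85
position: [0.5868, -0.1042, 0.4038]
ee_rot: [0.076, 0.997, -0.001, -0.001]
ft_force: [-0.2, -0.1, -0.8]
grip_width: 0.996
grasp_force: 0.0
```

Emit:
arm_command([
  {"dp": [0, 0, 0], "spin": -0.13},
  {"dp": [0, 0, 0], "spin": -0.13},
  {"dp": [0, 0, 0], "spin": -0.13},
  {"dp": [0, 0, 0], "spin": 0},
  {"dp": [0, 0, 0], "spin": 0},
])

```text
clock: 3.35
position: [0.5862, -0.103, 0.4048]
ee_rot: [-0.115, 0.993, 0.0, 0.0]
ft_force: [0.5, -0.7, -0.4]
grip_width: 0.996
grasp_force: 0.0
```

```bash
python3 - <<'E'
from h import *
st()
C=cam('wrist');w=viewer.camera('wrist');cv2.imwrite('pics/w2.png',w)
for n in('selector_grip','balance'):print(n,[(np.round(d['position'],3),round(d['score'],2)) for d in finder.find_in('wrist',n)[:2]])
print('expected knob',proj(C,[.588,-.108,.086]))
to([.588,-.108,.4])
E
```

```text
t 3.35 p [ 0.5862 -0.103   0.4048] yaw -2.91 z [ 0.  0. -1.] j7 2.01 F [ 0.5 -0.7 -0.4] w 0.996 g 0.0
selector_grip [(array([ 0.591, -0.107,  0.061]), 0.81)]
balance [(array([ 0.615, -0.198,  0.056]), 0.73), (array([0.438, 0.082, 0.033]), 0.43)]
expected knob [270.31955371 191.41631244]
t 3.5 p [ 0.5862 -0.1029  0.4047] yaw -2.909 z [-0.  0. -1.] j7 2.02 F [-1.  -0.3  0.9] w 1.003 g 0.0
dp [-0.6 -5.4  4.7]
```

View pics/w2.png

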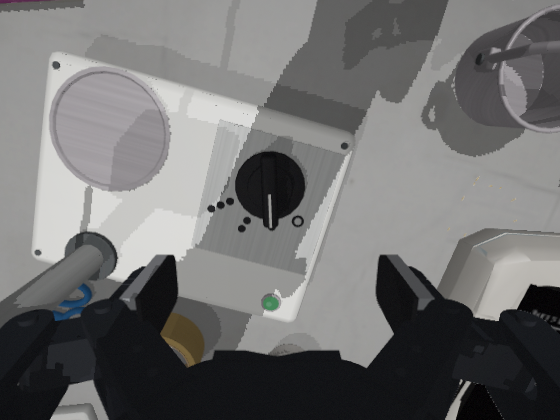

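The wrist view shows the knob bar at about (268,190), in line with the tool's x axis, and the pointer at one dot. I'll descend onto it.

Emit:
arm_command([
  {"dp": [0, -3, 30], "spin": 0},
  {"dp": [-1, -2, 40], "spin": 0},
  {"dp": [0, 0, 40], "spin": 0},
  {"dp": [0, 0, 35], "spin": 0},
  {"dp": [0, 0, 20], "spin": 0},
], grip=-1, newtons=40)

```text
clock: 4.0
position: [0.5874, -0.1073, 0.2367]
ee_rot: [-0.117, 0.993, 0.0, -0.002]
ft_force: [0.0, -0.3, -0.5]
grip_width: 1.0
grasp_force: 0.0
```

Emit:
arm_command([
  {"dp": [0, 0, 0], "spin": 0},
  {"dp": [0, 0, 0], "spin": 0},
  {"dp": [0, 0, 0], "spin": 0},
  {"dp": [0, 0, 0], "spin": 0},
  {"dp": [0, 0, 0], "spin": 0},
], grip=1)

```text
clock: 4.5
position: [0.5888, -0.1086, 0.2411]
ee_rot: [-0.117, 0.993, -0.001, 0.001]
ft_force: [3.7, -8.0, 6.3]
grip_width: 0.152
grasp_force: 44.2
```

Emit:
arm_command([
  {"dp": [0, 0, 0], "spin": 0},
  {"dp": [0, 0, 0], "spin": 0},
  {"dp": [0, 0, 0], "spin": 0},
  {"dp": [0, 0, 0], "spin": 0},
  {"dp": [0, 0, 0], "spin": 0},
])

```text
clock: 5.0
position: [0.5888, -0.1086, 0.2411]
ee_rot: [-0.117, 0.993, -0.001, 0.001]
ft_force: [-0.2, -4.8, 7.1]
grip_width: 0.156
grasp_force: 43.6
```

Emit:
arm_command([
  {"dp": [0, 0, 0], "spin": 0.08},
  {"dp": [0, 0, 0], "spin": 0.14},
  {"dp": [0, 0, 0], "spin": 0.14},
  {"dp": [0, 0, 0], "spin": 0.14},
  {"dp": [0, 0, 0], "spin": 0.11},
])

```text
clock: 5.5
position: [0.589, -0.1081, 0.2412]
ee_rot: [0.189, 0.982, 0.0, 0.001]
ft_force: [0.9, -2.6, 7.5]
grip_width: 0.152
grasp_force: 44.6
```

Emit:
arm_command([
  {"dp": [0, 0, 0], "spin": 0},
  {"dp": [0, 0, 0], "spin": 0},
  {"dp": [0, 0, 0], "spin": 0},
])

```text
clock: 5.8
position: [0.589, -0.1081, 0.2411]
ee_rot: [0.186, 0.982, 0.0, 0.001]
ft_force: [0.0, -2.3, 7.1]
grip_width: 0.148
grasp_force: 43.9
```

```bash
python3 - <<'E'
from h import *
o,_=st();print(o['torque'])
E
```

```text
t 5.8 p [ 0.589  -0.1081  0.2411] yaw 2.767 z [ 0.003 -0.    -1.   ] j7 1.54 F [ 0.  -2.3  7.1] w 0.148 g 43.9
[-0.48729837 -0.01751342  0.20708365]
```

Emit:
arm_command([
  {"dp": [0, 0, 0], "spin": 0},
  {"dp": [0, 0, 0], "spin": 0},
  {"dp": [0, 0, 0], "spin": 0},
  {"dp": [0, 0, 0], "spin": 0},
  {"dp": [0, 0, 0], "spin": 0},
], grip=-1)

```text
clock: 6.3
position: [0.5883, -0.1075, 0.2396]
ee_rot: [0.186, 0.983, 0.0, -0.0]
ft_force: [-0.0, -0.2, 0.6]
grip_width: 0.979
grasp_force: 0.0
```

Emit:
arm_command([
  {"dp": [0, 0, -15], "spin": 0},
  {"dp": [0, 0, -35], "spin": 0},
  {"dp": [0, 0, -40], "spin": 0},
  {"dp": [0, 0, -40], "spin": 0},
  {"dp": [0, 0, -30], "spin": 0},
])

```text
clock: 6.8
position: [0.5882, -0.1081, 0.4036]
ee_rot: [0.187, 0.982, 0.0, 0.001]
ft_force: [1.1, 0.5, -0.7]
grip_width: 1.003
grasp_force: 0.0
```

```bash
python3 - <<'E'
from h import *
st()
C=cam('wrist');w=viewer.camera('wrist')
k=proj(C,[.588,-.108,.086]);print(k)
# marks predicted: angle pointer world for two dots
for a in(.266,-.345):print(a,proj(C,[.588+.033*np.cos(a),-.108+.033*np.sin(a),.086]),proj(C,[.588+.045*np.cos(a),-.108+.045*np.sin(a),.055]))
u,v=k.astype(int);c=w[v-60:v+60,u-75:u+75];cv2.imwrite('pics/k2.png',cv2.resize(c,None,fx=3,fy=3))
E
```

```text
t 6.8 p [ 0.5882 -0.1081  0.4036] yaw 2.766 z [ 0.003  0.    -1.   ] j7 1.46 F [ 1.1  0.5 -0.7] w 1.003 g 0.0
[276.42075221 189.80723418]
0.266 [298.45889536 218.51343819] [303.5350909  217.98932283]
-0.345 [277.56151292 225.4325347 ] [277.8153525  226.49801949]
```

View pics/k2.png

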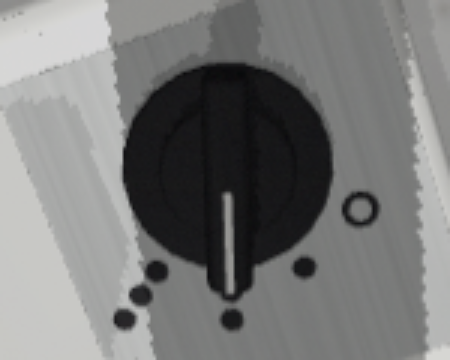

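Pointer at (230,295) sits over the two-dot mark at (232,320), with three dots to the left and one dot at (304,267), so the selector is set. Next is the large pail.

Emit:
arm_command([
  {"dp": [25, 13, 0], "spin": 0},
  {"dp": [42, 21, 0], "spin": 0},
  {"dp": [42, 21, 0], "spin": 0},
  {"dp": [42, 21, 0], "spin": 0},
  {"dp": [40, 21, 0], "spin": 0},
])

```text
clock: 7.35
position: [0.4445, 0.0534, 0.4005]
ee_rot: [0.186, 0.982, 0.0, 0.001]
ft_force: [0.6, -0.0, -0.0]
grip_width: 1.0
grasp_force: 0.0
```

Emit:
arm_command([
  {"dp": [20, 10, 0], "spin": 0},
  {"dp": [0, 0, 0], "spin": 0.145},
  {"dp": [0, 0, 0], "spin": 0.145},
  {"dp": [0, 0, 0], "spin": 0.145},
  {"dp": [0, 0, 0], "spin": 0.145},
])

```text
clock: 7.85
position: [0.4311, 0.0688, 0.4005]
ee_rot: [0.462, 0.887, 0.0, 0.0]
ft_force: [-0.7, 0.7, 0.6]
grip_width: 0.998
grasp_force: 0.0
```

Emit:
arm_command([
  {"dp": [0, 0, 0], "spin": 0.145},
  {"dp": [0, 0, 0], "spin": 0.145},
  {"dp": [0, 0, 0], "spin": 0.145},
  {"dp": [0, 0, 0], "spin": 0.145},
  {"dp": [0, 0, 0], "spin": 0},
])

```text
clock: 8.35
position: [0.4311, 0.0689, 0.4004]
ee_rot: [0.695, 0.719, 0.0, 0.0]
ft_force: [0.8, 0.9, 0.1]
grip_width: 1.0
grasp_force: 0.0
```

```bash
python3 - <<'E'
from h import *
st();C=cam('wrist');w=viewer.camera('wrist')
for n in('large_pail','large_pail_bail'):print(n,[(np.round(d['position'],3),round(d['score'],2)) for d in finder.find_in('wrist',n)[:2]])
for y in(-.046,-.011,.011,.046):print(proj(C,[.429-.037*y,.102+y,.144]))
cv2.imwrite('pics/w3.png',w)
E
```

```text
t 8.35 p [0.4311 0.0689 0.4004] yaw 1.604 z [ 0.001  0.    -1.   ] j7 -0.27 F [0.8 0.9 0.1] w 1.0 g 0.0
large_pail [(array([0.43 , 0.106, 0.036]), 0.92), (array([ 0.562, -0.098,  0.057]), 0.28)]
large_pail_bail [(array([0.433, 0.099, 0.032]), 0.83)]
[275.95772917 227.78998574]
[275.69491153 179.31496037]
[275.5193009  146.82637898]
[275.22281129  91.79140082]
```

View pics/w3.png

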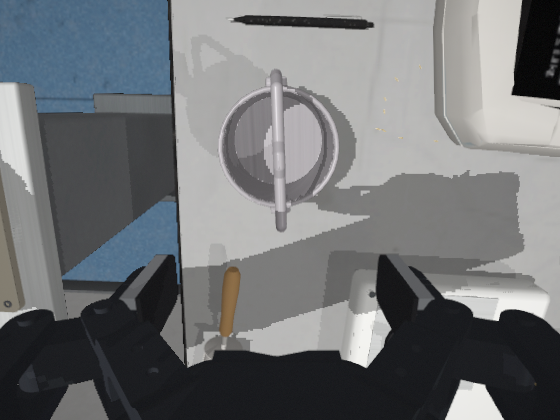

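Wrist view: bail from (276,75) to (281,228), kink near (279,149), rim centre near (279,147).

```bash
python3 - <<'E'
from h import *
C=cam('wrist');w=cv2.imread('pics/w3.png')
print('rim',atz(C,279,147,.08),'kink',atz(C,279,149,.150))
for p in((277.5,90),(278,120),(279.5,180),(280.5,215)):print(p,atz(C,*p,.144))
cv2.imwrite('pics/k3.png',cv2.resize(w[60:240,200:360],None,fx=3.3,fy=3.3,interpolation=cv2.INTER_CUBIC))
E
```

```text
rim [0.43126813 0.10657557 0.08      ] kink [0.43051326 0.11245647 0.15      ]
(277.5, 90) [0.42809107 0.14924295 0.144     ]
(278, 120) [0.42916143 0.13058143 0.144     ]
(279.5, 180) [0.43178733 0.0908168  0.144     ]
(280.5, 215) [0.4335255  0.06586884 0.144     ]
```

View pics/k3.png

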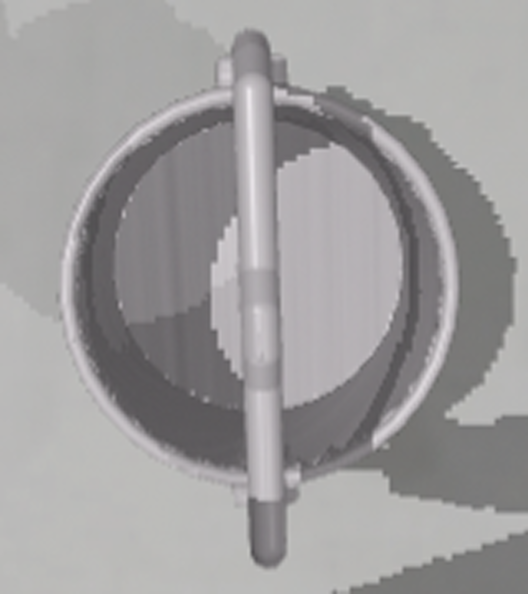

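The bail's middle is at about (0.431, 0.106) with yaw about 0.065. I'll grip it at local y −28 mm.

Emit:
arm_command([
  {"dp": [9, 2, 10], "spin": -0.03},
  {"dp": [0, 0, 30], "spin": 0},
  {"dp": [0, 0, 30], "spin": 0},
  {"dp": [0, 0, 20], "spin": 0},
  {"dp": [0, 0, 11], "spin": 0},
], grip=-1)

```text
clock: 9.0
position: [0.4322, 0.0787, 0.2965]
ee_rot: [0.682, 0.731, -0.001, -0.0]
ft_force: [-0.1, 0.1, 0.2]
grip_width: 1.001
grasp_force: 0.0
```

Emit:
arm_command([
  {"dp": [0, 0, 0], "spin": 0},
  {"dp": [0, 0, 0], "spin": 0},
  {"dp": [0, 0, 0], "spin": 0},
  {"dp": [0, 0, 0], "spin": 0},
  {"dp": [0, 0, 0], "spin": 0},
], grip=1, newtons=80)

```text
clock: 9.5
position: [0.433, 0.0783, 0.2993]
ee_rot: [0.683, 0.73, 0.001, 0.0]
ft_force: [-0.4, -0.2, 0.0]
grip_width: 0.146
grasp_force: 0.0
```

Emit:
arm_command([
  {"dp": [0, 0, 0], "spin": 0},
  {"dp": [0, 0, 0], "spin": 0},
  {"dp": [0, 0, 0], "spin": 0},
  {"dp": [0, 0, 0], "spin": 0},
  {"dp": [0, 0, 0], "spin": 0},
])

```text
clock: 10.0
position: [0.4332, 0.0783, 0.2993]
ee_rot: [0.683, 0.73, 0.001, 0.0]
ft_force: [0.8, -0.7, 5.1]
grip_width: 0.059
grasp_force: 78.3
```

```bash
python3 - <<'E'
from h import *
st()
E
```

```text
t 10.0 p [0.4332 0.0783 0.2993] yaw 1.637 z [ 0.001  0.001 -1.   ] j7 -0.21 F [ 0.8 -0.7  5.1] w 0.059 g 78.3
```

Emit:
arm_command([
  {"dp": [0, 0, -3], "spin": 0},
  {"dp": [0, 0, -7], "spin": 0},
  {"dp": [0, 0, -10], "spin": 0},
  {"dp": [0, 0, -12], "spin": 0},
  {"dp": [0, 0, -10], "spin": 0},
])

```text
clock: 10.5
position: [0.4329, 0.0783, 0.3421]
ee_rot: [0.683, 0.73, 0.0, 0.0]
ft_force: [0.7, 0.6, -2.8]
grip_width: 0.064
grasp_force: 78.1
```

Emit:
arm_command([
  {"dp": [0, 0, 0], "spin": 0},
  {"dp": [0, 0, 0], "spin": 0},
])

```text
clock: 10.7
position: [0.4328, 0.0783, 0.3409]
ee_rot: [0.683, 0.73, 0.0, 0.0]
ft_force: [-0.4, -0.8, -1.7]
grip_width: 0.06
grasp_force: 78.2
```

```bash
python3 - <<'E'
from h import *
o,M=st();print(o['torque'].round(2));C=cam('wrist');w=viewer.camera('wrist')
g=o['position']+M[:,2]*.155
s=viewer.camera('scene');CS=cam('scene');u,v=proj(CS,g).astype(int)
c=cv2.resize(s[v-40:v+100,u-60:u+60],None,fx=4,fy=4,interpolation=cv2.INTER_CUBIC)
ww=cv2.resize(w[40:400,120:420],None,fx=1,fy=1)
out=np.zeros((560,800,3),np.uint8);out[:560,:480]=c;out[:360,490:790]=ww;cv2.imwrite('pics/m4.png',out)
E
```

```text
t 10.7 p [0.4328 0.0783 0.3409] yaw 1.637 z [ 0.  0. -1.] j7 -0.23 F [-0.4 -0.8 -1.7] w 0.06 g 78.2
[-0.06  0.02  0.03]
```

View pics/m4.png

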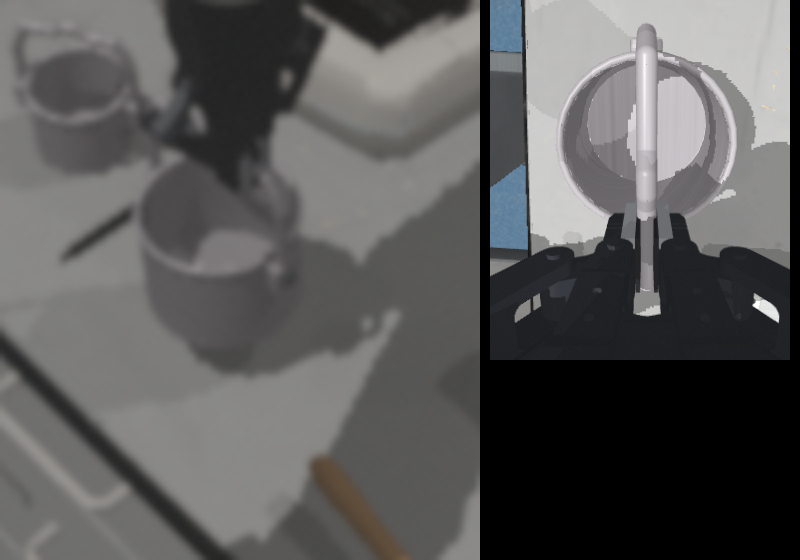

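The pail hangs level in the grip and is clear of the table, with the bail middle about 28 mm along the tool's +x. I'll carry it to a staging point in front of the hook.

Emit:
arm_command([
  {"dp": [0, 0, -10], "spin": 0.03},
  {"dp": [0, 0, -20], "spin": 0.045},
  {"dp": [0, 0, -24], "spin": 0.04},
  {"dp": [-10, 2, -18], "spin": 0},
  {"dp": [-22, 4, -7], "spin": 0},
])

```text
clock: 11.3
position: [0.4374, 0.0471, 0.4209]
ee_rot: [0.723, 0.691, 0.001, 0.0]
ft_force: [0.6, -0.6, -2.6]
grip_width: 0.059
grasp_force: 78.3
```

Emit:
arm_command([
  {"dp": [-32, 5, 0], "spin": 0},
  {"dp": [-32, 5, 0], "spin": 0},
  {"dp": [-32, 5, 0], "spin": 0},
  {"dp": [-32, 5, 0], "spin": 0},
  {"dp": [-32, 5, 0], "spin": 0},
])

```text
clock: 11.8
position: [0.4542, -0.1163, 0.4193]
ee_rot: [0.724, 0.69, -0.0, -0.0]
ft_force: [0.2, 0.2, -2.8]
grip_width: 0.06
grasp_force: 78.2
```

Emit:
arm_command([
  {"dp": [-32, 5, 0], "spin": 0},
  {"dp": [-32, 5, 0], "spin": 0},
  {"dp": [-32, 5, 0], "spin": 0},
  {"dp": [-32, 5, 0], "spin": 0},
  {"dp": [-25, 4, 0], "spin": 0},
])

```text
clock: 12.3
position: [0.4706, -0.2707, 0.4193]
ee_rot: [0.725, 0.689, -0.0, -0.0]
ft_force: [0.3, 0.4, -2.2]
grip_width: 0.056
grasp_force: 78.2
```

Emit:
arm_command([
  {"dp": [-18, 0, 0], "spin": 0},
  {"dp": [-8, 0, 0], "spin": 0},
  {"dp": [0, 0, 0], "spin": 0},
  {"dp": [0, 0, 0], "spin": 0},
  {"dp": [0, 0, 0], "spin": 0},
])

```text
clock: 12.8
position: [0.47, -0.2938, 0.4196]
ee_rot: [0.724, 0.69, 0.0, -0.0]
ft_force: [0.2, 0.6, -2.3]
grip_width: 0.059
grasp_force: 78.2
```

```bash
python3 - <<'E'
from h import *
to([.5696,-.2947,.42])
for c in('wrist','top','scene'):
  C=cam(c);w=viewer.camera(c);cv2.imwrite(f'pics/h_{c}.png',w)
  for n in('large_pail','large_pail_bail','hook_seat'):print(c,n,[(np.round(d['position'],3),round(d['score'],2)) for d in finder.find_in(c,n)[:2]])
o,M=st();C=cam('wrist')
cen=o['position']+M@np.array([.0277,0,.155+.064])
P=[proj(C,cen+.05*np.array([np.cos(a),np.sin(a),0])) for a in np.linspace(0,6.28,60)]
P=np.array(P);print('rim pred',P.min(0),P.max(0))
for X in([.571,-.267,.232],[.553,-.266,.252],[.67,-.272,.24]):print(proj(C,X))
w=cv2.imread('pics/h_wrist.png');g=cv2.cvtColor(w,6)
r=int(P[:,1].mean());print('row',r,[(i,int(g[r,i])) for i in range(160,400,4)])
E
```

```text
t 12.8 p [ 0.47   -0.2938  0.4196] yaw 1.523 z [ 0.     0.001 -1.   ] j7 0.58 F [ 0.2  0.6 -2.3] w 0.059 g 78.2
dp [ 3.8 99.6 -0.4]
wrist large_pail [(array([ 0.471, -0.27 ,  0.169]), 0.81)]
wrist large_pail_bail [(array([ 0.472, -0.273,  0.167]), 0.73)]
wrist hook_seat [(array([ 0.625, -0.216,  0.054]), 0.69)]
top large_pail [(array([ 0.473, -0.271,  0.123]), 0.58)]
top large_pail_bail [(array([ 0.473, -0.268,  0.122]), 0.61)]
top hook_seat [(array([ 0.638, -0.206,  0.048]), 0.9)]
scene large_pail [(array([ 0.468, -0.265,  0.156]), 0.93)]
scene large_pail_bail [(array([ 0.47 , -0.265,  0.158]), 0.81)]
scene hook_seat [(array([ 0.645, -0.269,  0.054]), 0.68)]
t 13.4 p [ 0.4696 -0.295   0.4197] yaw 1.522 z [-0.  0. -1.] j7 0.58 F [ 0.5  0.3 -3. ] w 0.059 g 78.2
rim pred [190.03125876  90.62278372] [365.16208258 262.72317935]
[484.53084105 185.49190751]
[471.09783242 195.3114086 ]
[688.88993369 190.07269033]
row 179 [(160, 172), (164, 173), (168, 173), (172, 173), (176, 173), (180, 172), (184, 172), (188, 174), (192, 119), (196, 76), (200, 75), (204, 75), (208, 76), (212, 85), (216, 89), (220, 116), (224, 115), (228, 117), (232, 115), (236, 116), (240, 118), (244, 110), (248, 117), (252, 117), (256, 96), (260, 163), (264, 163), (268, 90), (272, 107), (276, 117), (280, 125), (284, 113), (288, 164), (292, 162), (296, 163), (300, 165), (304, 162), (308, 164), (312, 166), (316, 166), (320, 163), (324, 160), (328, 165), (332, 169), (336, 76), (340, 77), (344, 79), (348, 78), (352, 78), (356, 77), (360, 84), (364, 123), (368, 121), (372, 121), (376, 119), (380, 123), (384, 122), (388, 123), (392, 123), (396, 125)]
```

The rim's predicted extent (190–365) matches the picture (190–364), so there's no slip or tilt. Now I'll check the hook numerically in the wrist picture (predicted tip (471,195), seat (484,185)).

```bash
python3 - <<'E'
from h import *
g=cv2.cvtColor(cv2.imread('pics/h_wrist.png'),6)
print('cols',list(range(440,560,5)))
for v in range(150,232,4):print(v,' '.join('%3d'%x for x in g[v,440:560:5]))
E
```

```text
cols [440, 445, 450, 455, 460, 465, 470, 475, 480, 485, 490, 495, 500, 505, 510, 515, 520, 525, 530, 535, 540, 545, 550, 555]
150 165 165 165 165 165 165 165 165 132  38  45  46  85  85 119 118 120 118 120 121 122 121 120 118
154 165 165 165 165 166 165 165 165 133  40  45  46  82  83  84 117 119 119 119 119 118 118 119 119
158 165 165 165 164 165 165 166 166 133  38  62  62  83  82  83  83  90 115 116 117 118 118 117 117
162 165 165 165 165 166 166 166 165 164  37  61  62  62  83  83  83  83  84  84  83 105 115 116 116
166 165 165 165 166 166 166 165 165 166 145  55  62  61  60  69  86  82  83  83  84  83  83  82  83
170 166 165 165 166 166 166 165 165 166 166  63  60  61  60  60  59  59 102  87  83  84  83  83  84
174 166 165 165 166 166 165 166 165 166 165 165 140  59  63  63  61 156 115  86  51  65  99  90  83
178 165 166 166 166 166 166 166 166 166 166 166 166 165 164 164 164 162 100  86  54  97 106 105  49
182 166 166 166 166 166 132  79  83  86  86  87  83  82  80 104 146 161  97  55  60 107 107 107  59
186 166 166 167 166  75  78  87 102 106 106 106 104 101  91  89  87  87  8
[... 425 characters left out ...]

206 166 165 165 165 166  90 102 136 165 165 165 165 165 165  60 160 108 164 161  72 109  67  91 108
210 156 156 156 156 155 155 155 154 154 154 153 153 152 153 153 141 120 162 163 162  85 108 106 160
214 112 112 112 113 112 112 111 111 110 110 109 109 109 109 108 108 163 162 163 162 162 161 161 160
218 112 113 112 111 112 112 112 111 111 110 109 109 109 108 107 162 163 163 163 163 163 161 161 160
222 111 111 111 110 111 112 111 111 110 110 108 110 109 107 107 163 162 163 161 163 161 161 161 160
226 112 112 113 112 112 113 111 111 111 109 110 109 108 108 163 163 163 163 162 162 160 161 161 161
230 113 113 113 112 113 112 111 112 110 110 109 108 109 163 163 163 162 163 161 161 161 161 162 161
```

The hook is about 3 mm lower in y than I assumed: seat ≈ (0.570, −0.2695). Moving in over the tip now, then lowering.

Emit:
arm_command([
  {"dp": [3, 12, 0], "spin": 0},
  {"dp": [0, 25, 0], "spin": 0},
  {"dp": [0, 28, 0], "spin": 0},
  {"dp": [0, 22, 0], "spin": 0},
  {"dp": [0, 12, 0], "spin": 0},
])

```text
clock: 13.9
position: [0.5715, -0.2955, 0.4185]
ee_rot: [0.723, 0.691, -0.0, -0.0]
ft_force: [-0.8, 1.3, -2.7]
grip_width: 0.061
grasp_force: 78.2
```

Emit:
arm_command([
  {"dp": [0, 0, 0], "spin": 0},
  {"dp": [0, 0, 0], "spin": 0},
  {"dp": [0, 0, 8], "spin": 0},
  {"dp": [0, 0, 8], "spin": 0},
  {"dp": [0, 0, 6], "spin": 0},
])

```text
clock: 14.4
position: [0.5681, -0.2967, 0.3967]
ee_rot: [0.724, 0.689, 0.0, -0.0]
ft_force: [0.2, 0.7, -1.9]
grip_width: 0.063
grasp_force: 78.3
```

```bash
python3 - <<'E'
from h import *
to([.5686,-.2972,.385])
E
```

```text
t 14.4 p [ 0.5681 -0.2967  0.3967] yaw 1.522 z [-0.     0.001 -1.   ] j7 0.6 F [ 0.2  0.7 -1.9] w 0.063 g 78.3
dp [-0.5  0.5 11.7]
```

Emit:
arm_command([
  {"dp": [0, 0, 4], "spin": 0},
  {"dp": [0, 0, 3], "spin": 0},
  {"dp": [0, 0, 2], "spin": 0},
  {"dp": [0, 0, 1], "spin": 0},
  {"dp": [0, 0, 0], "spin": 0},
])

```text
clock: 14.9
position: [0.5686, -0.2968, 0.3878]
ee_rot: [0.724, 0.69, 0.0, 0.0]
ft_force: [0.2, 0.9, -2.2]
grip_width: 0.06
grasp_force: 78.3
```

Emit:
arm_command([
  {"dp": [0, 0, 1], "spin": 0},
  {"dp": [0, 0, 0], "spin": 0},
  {"dp": [0, 0, 0], "spin": 0},
])

```text
clock: 15.2
position: [0.5688, -0.2968, 0.387]
ee_rot: [0.724, 0.69, 0.0, 0.0]
ft_force: [0.8, 0.4, 0.1]
grip_width: 0.059
grasp_force: 78.4
```

Emit:
arm_command([
  {"dp": [0, 0, 0.5], "spin": 0},
  {"dp": [0, 0, 0], "spin": 0},
  {"dp": [0, 0, 0], "spin": 0},
])

```text
clock: 15.5
position: [0.5688, -0.2968, 0.3865]
ee_rot: [0.724, 0.69, 0.0, 0.0]
ft_force: [1.2, 2.0, 2.7]
grip_width: 0.061
grasp_force: 78.7
```

```bash
python3 - <<'E'
from h import *
o,_=st();print(o['torque'])
E
```

```text
t 15.5 p [ 0.5688 -0.2968  0.3865] yaw 1.522 z [ 0.001 -0.    -1.   ] j7 0.61 F [1.2 2.  2.7] w 0.061 g 78.7
[ 0.329432   -0.21110518  0.00469167]
```

The bail rests on the hook, carrying about 5 N. Now I'll release it gently.

Emit:
arm_command([
  {"dp": [0, 0, 0], "spin": 0},
  {"dp": [0, 0, 0], "spin": 0},
], newtons=20)

```text
clock: 15.7
position: [0.5688, -0.2968, 0.3864]
ee_rot: [0.724, 0.69, 0.0, 0.0]
ft_force: [1.9, 1.1, 3.7]
grip_width: 0.063
grasp_force: 78.8
```

Emit:
arm_command([
  {"dp": [0, 0, 0], "spin": 0},
  {"dp": [0, 0, 0], "spin": 0},
  {"dp": [0, 0, 0], "spin": 0},
  {"dp": [0, 0, 0], "spin": 0},
  {"dp": [0, 0, 0], "spin": 0},
], grip=0.3)

```text
clock: 16.2
position: [0.5685, -0.2969, 0.386]
ee_rot: [0.724, 0.69, -0.0, -0.0]
ft_force: [0.3, 0.7, 0.2]
grip_width: 0.346
grasp_force: 0.0
```

```bash
python3 - <<'E'
from h import *
st()
for c in('wrist','scene','top'):
  viewer.camera(c)
  print(c,[(np.round(d['position'],3),round(d['score'],2)) for d in finder.find_in(c,'large_pail')[:2]])
E
```

```text
t 16.2 p [ 0.5685 -0.2969  0.386 ] yaw 1.522 z [-0.  0. -1.] j7 0.61 F [0.3 0.7 0.2] w 0.346 g 0.0
wrist [(array([ 0.573, -0.265,  0.146]), 0.57)]
scene [(array([ 0.568, -0.265,  0.126]), 0.84)]
top [(array([ 0.58 , -0.253,  0.105]), 0.89), (array([ 0.593, -0.102,  0.064]), 0.17)]
```

Emit:
arm_command([
  {"dp": [0, 0, -4], "spin": 0},
  {"dp": [0, 0, -10], "spin": 0},
  {"dp": [0, 0, -20], "spin": 0},
  {"dp": [0, 0, -30], "spin": 0},
  {"dp": [0, 0, -20], "spin": 0},
])

```text
clock: 17.0
position: [0.5685, -0.297, 0.4731]
ee_rot: [0.724, 0.69, 0.0, 0.001]
ft_force: [0.4, -0.8, 0.2]
grip_width: 0.35
grasp_force: 0.0
```

Emit:
arm_command([
  {"dp": [-10, -25, 0], "spin": 0},
  {"dp": [-10, -30, 0], "spin": 0},
  {"dp": [-10, -30, 0], "spin": 0},
  {"dp": [0, -20, 0], "spin": 0},
  {"dp": [0, 0, 0], "spin": 0},
])

```text
clock: 17.5
position: [0.4594, -0.3233, 0.4717]
ee_rot: [0.726, 0.688, 0.001, 0.0]
ft_force: [0.6, 0.3, 1.0]
grip_width: 0.351
grasp_force: 0.0
```

Emit:
arm_command([
  {"dp": [0, 0, 0], "spin": 0},
  {"dp": [0, 0, 0], "spin": 0},
  {"dp": [0, 0, 0], "spin": 0},
  {"dp": [0, 0, 0], "spin": 0},
  {"dp": [0, 0, 0], "spin": 0},
])

```text
clock: 18.0
position: [0.4627, -0.3215, 0.47]
ee_rot: [0.724, 0.69, -0.0, -0.0]
ft_force: [-0.4, -0.4, -0.3]
grip_width: 0.354
grasp_force: 0.0
```

```bash
python3 - <<'E'
from h import *
st()
im={}
for c in('scene','top'):
  im[c]=viewer.camera(c).astype(int)
  for n in('large_pail','small_pail','selector_grip'):print(c,n,[(np.round(d['position'],3),round(d['score'],2)) for d in finder.find_in(c,n)[:2]])
C=cam('scene')
for c in('scene',):
  d=np.abs(viewer.camera(c).astype(int)-im[c]).sum(2);u,v=proj(C,[.571,-.268,.13]).astype(int);print(u,v,'motion px',(d[v-40:v+40,u-40:u+40]>40).sum())
E
```

```text
t 18.0 p [ 0.4627 -0.3215  0.47  ] yaw 1.522 z [-0.001 -0.    -1.   ] j7 0.62 F [-0.4 -0.4 -0.3] w 0.354 g 0.0
scene large_pail [(array([ 0.55 , -0.279,  0.141]), 0.72)]
scene small_pail [(array([0.469, 0.298, 0.043]), 0.57)]
scene selector_grip [(array([ 0.581, -0.116,  0.06 ]), 0.7)]
top large_pail [(array([ 0.572, -0.271,  0.116]), 0.93)]
top small_pail [(array([0.465, 0.303, 0.027]), 0.87)]
top selector_grip [(array([ 0.593, -0.105,  0.065]), 0.63)]
387 269 motion px 2
```

Emit:
arm_command([
  {"dp": [0, 0, 0], "spin": 0},
  {"dp": [0, 0, 0], "spin": 0},
  {"dp": [0, 0, 0], "spin": 0},
  {"dp": [0, 0, 0], "spin": 0},
  {"dp": [0, 0, 0], "spin": 0},
])

```text
clock: 18.95
position: [0.4623, -0.3216, 0.4702]
ee_rot: [0.724, 0.69, 0.0, -0.0]
ft_force: [-1.2, -0.4, -0.2]
grip_width: 0.351
grasp_force: 0.0
```

Emit:
arm_command([
  {"dp": [0, 0, 0], "spin": 0},
  {"dp": [0, 0, 0], "spin": 0},
  {"dp": [0, 0, 0], "spin": 0},
  {"dp": [0, 0, 0], "spin": 0},
  {"dp": [0, 0, 0], "spin": 0},
])

```text
clock: 19.45
position: [0.4623, -0.3216, 0.4702]
ee_rot: [0.724, 0.69, 0.0, -0.0]
ft_force: [-0.5, 0.3, 0.4]
grip_width: 0.347
grasp_force: 0.0
```

```bash
python3 - <<'E'
from h import *
f=[viewer.camera('scene').astype(int) for _ in range(6)]
print('motion px',[(np.abs(x-f[0]).sum(2)[229:309,347:427]>40).sum() for x in f])
viewer.camera('scene');viewer.camera('top')
print([np.round(finder.find_in(c,'large_pail')[0]['position'],3) for c in('scene','top')])
print(manip.hand_in())
E
```

```text
motion px [np.int64(0), np.int64(0), np.int64(1), np.int64(1), np.int64(1), np.int64(3)]
[array([ 0.55 , -0.282,  0.142]), array([ 0.573, -0.275,  0.113])]
the job is handed in; nothing more can be done
None
```

I set the selector to two dots with the hook empty, then hung the large pail on the hook by its bail, where it hangs still; the small pail was not moved, and the job is handed in at about 20 s (no verdict was returned).

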